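Fill the blank row, then draw the keeper bar out to the index tab and hold it

TASK

Stand the two loose wooden blanks on the rack beside the two already there, so that all four make one neat row, side by side and turned the same way, nearly touching. Then squeeze the lock button on the head of the telescopic keeper bar, draw the bar out over the row until its pointer is level with the brass index tab on the rule, and finish while still holding it there with the button squeezed, because it springs back when let go. Leave the two standing blanks, the tab and everything else where they are.

Things in the scene. Friction and masses are not known exactly. Their poses are not given: they have to be found in the camera images.
- rack: the fixed rack, a plywood plate with its top 12 mm above the table, reaching from x -32 to 90 mm, y -20 to 180 mm. Origin at table height under the row's middle line, at the row's beginning; y runs along the row and is the way the bar comes out, z is up. The row stands on the line x = 0. An aluminium rule lies on it at x 61 to 83 mm, its top 18 mm above the table
- stood1_mid (a point): hardwood blank, an upright dark wooden block 40 mm (its x) by 30 mm (its y) by 56 mm high, about 60 g; this point is its centre, half-way up. It stands in the row already, first, near the bar's head, its axes along the rack's
- stood2_mid (a point): hardwood blank, an upright dark wooden block 40 mm (its x) by 30 mm (its y) by 56 mm high, about 60 g; this point is its centre, half-way up. It stands in the row already, second, its +y side is the row's open end; its axes along the rack's
- loose1_mid (a point): hardwood blank, an upright dark wooden block 40 mm (its x) by 30 mm (its y) by 56 mm high, about 60 g; this point is its centre, half-way up. Loose on the table, to be put in the row
- loose2_mid (a point): hardwood blank, an upright dark wooden block 40 mm (its x) by 30 mm (its y) by 56 mm high, about 60 g; this point is its centre, half-way up. Loose on the table, to be put in the row
- loose1: the same first loose blank; origin at the centre of its underside
- loose2: the same second loose blank; origin at the centre of its underside
- head_grip (a point): grip point in the black head on the bar's end, axes as the rack's, 110 mm above the table. The head is 24 x 24 mm, from 74 to 128 mm above the table. Squeeze it along x: one finger on its flat face 14 mm from this point on the -x side, one on the lock button's face on the +x side, 18 mm from it (13 mm when pressed). The blanks' tops are 68 mm above the table and the bar passes above them
- lock (a joint): travel of the lock button, a steel pad 20 mm wide, 97 to 123 mm above the table, on the head's +x face: 0 out, 0.005 m fully pressed, which takes about 6 N. It springs out when let go. The bar, locked when fully in, can be drawn out only with the button pressed more than about 3 mm; keep it fully pressed throughout
- bar (a joint): how far the telescopic keeper bar is drawn out along the rack's +y, m: 0 fully in (the start), at most 0.17. A spring draws it back with 2 to 3.5 N; let go, it springs in to about 20 mm out, where the lock catches it until squeezed again. Its fixed aluminium sleeve lies at the rack's x = 41 mm, y -245 to -45 mm, top 99 mm above the table
- pointer (a point): tip of the pointer that hangs from the head down to the rule; it moves with the bar
- tab_mark (a point): edge of the thin upright fin of the small brass index tab (16 mm square) on the rule; it marks where the pointer must come (same y along the rack). Axes as the rack's. Its place differs from run to run (bar drawn out 105 to 155 mm); do not move it
- tab (a joint): place of the index tab along the rule, m: equal to the value of the bar joint at which the pointer meets the tab
- dowel_mid (a point): bystander, leave alone: round upright dowel offcut, 42 mm diameter, 50 mm high
- lath_mid (a point): bystander, leave alone: flat pale lath, 170 x 28 x 12 mm
- jar_mid (a point): bystander, leave alone: jar with steel lid, 60 mm diameter, 85 mm high
- driver_mid (a point): bystander, leave alone: screwdriver lying on the table
- hammer_mid (a point): bystander, leave alone: hammer lying on the table
- wedge_mid (a point): bystander, leave alone: flat square wooden offcut, 60 x 60 x 20 mm
There are look-alikes about, which are no part of the job. Leave any red or turquoise look-alike of the loose1 alone.

How it is judged:
On the way, in this order (a step that is already met when the one before it is completed fails the run):
1. both loose blanks stand in the row beside the two others, let go and at rest ((((y of loose1_mid in the frame of stood2_mid between 0.027 and 0.0385 m and x of loose1_mid in the frame of stood2_mid between -0.008 and 0.008 m and z of loose1_mid in the frame of stood2_mid between -0.004 and 0.004 m and angle between the x axis of loose1_mid and the x axis of stood2_mid, either way round below 0.15 rad and angle between loose1_mid's own z axis and vertical below 0.1 rad) and (y of loose2_mid in the frame of stood2_mid between 0.057 and 0.077 m and x of loose2_mid in the frame of stood2_mid between -0.008 and 0.008 m and z of loose2_mid in the frame of stood2_mid between -0.004 and 0.004 m and angle between the x axis of loose2_mid and the x axis of stood2_mid, either way round below 0.15 rad and angle between loose2_mid's own z axis and vertical below 0.1 rad)) or ((y of loose2_mid in the frame of stood2_mid between 0.027 and 0.0385 m and x of loose2_mid in the frame of stood2_mid between -0.008 and 0.008 m and z of loose2_mid in the frame of stood2_mid between -0.004 and 0.004 m and angle between the x axis of loose2_mid and the x axis of stood2_mid, either way round below 0.15 rad and angle between loose2_mid's own z axis and vertical below 0.1 rad) and (y of loose1_mid in the frame of stood2_mid between 0.057 and 0.077 m and x of loose1_mid in the frame of stood2_mid between -0.008 and 0.008 m and z of loose1_mid in the frame of stood2_mid between -0.004 and 0.004 m and angle between the x axis of loose1_mid and the x axis of stood2_mid, either way round below 0.15 rad and angle between loose1_mid's own z axis and vertical below 0.1 rad))) and horizontal distance between loose1_mid and loose2_mid below 0.0395 m and horizontal distance between stood1_mid and stood2_mid below 0.042 m and angle between each of stood2_mid, stood1_mid's own z axis and vertical below 0.1 rad and contact force between the fingers and loose1 below 0.2 N and contact force between the fingers and loose2 below 0.2 N and linear speed of each of loose1, loose2 below 0.03 m/s), for 0.3 s.
2. the lock button is squeezed while the bar is still in (value of joint lock above 0.003 m and value of joint bar below 0.02 m), for 0.02 s.
3. the bar is drawn out to the index tab and held (y of pointer in the frame of tab_mark between -0.005 and 0.005 m and velocity of joint bar between -0.02 and 0.02 m/s and value of joint lock above 0.0035 m and contact force between the fingers and bar above 2 N), for 0.3 s.
At the end, for the whole second after the job is handed in: Four blanks upright in one row on the rack, gaps under 8 mm, in line within 8 mm, turned within 8 degrees, not touched by the fingers; pointer at rest within 5 mm of the tab along the rule, head gripped, lock button pressed in at least 3.5 mm (all of step 1 and all of step 3); the arm keeps its last pose, push and grip.
It fails at once if a blank that stood in the row is shoved more than 12 mm or tipped (distance of any of stood1_mid, stood2_mid from where it was at the start of the episode above 0.012 m).
It fails at once if the index tab is moved more than 4 mm (distance of tab_mark from where it was at the start of the episode above 0.004 m).
It fails at once if a bystander is moved more than 30 mm (distance of any of dowel_mid, lath_mid, jar_mid, driver_mid, hammer_mid, wedge_mid from where it was at the start of the episode above 0.03 m).
It also fails if it takes over 59 s, if anything falls off the work surface, if the arm or the gripper's body presses on something with over 40 N, if the wrist force passes 120 N, or if a joint passes its speed limit or range.

ROBOT

A 7-joint arm with a two-finger parallel gripper is mounted at the origin on the work surface. World frame = base frame: x ahead of the robot, y to its left, z up, the work surface at z = 0. Lengths are in m, angles in rad, forces in N, time in s.
With the tool pointing down it reaches from about 0.425 to 0.875 m from the base axis. Payload 4.7 kg.
Tool frame: the origin (TCP) lies between the finger pads; the fingertips stand 25 mm ahead of it and the grasp point (between the pads) lies 6 mm ahead of it; z points along the fingers, y is the line along which they close (so a half turn about z gives the same grasp; the last joint's range is limited). The gripper opens to 85 mm and grips with 20 to 120 N. Pads are 22 mm wide; open, the fingers measure 114 mm over their backs; the gripper's body (76 mm by 85 mm) begins 54 mm behind the grasp point. The pads swing forward as they close: fully open they stand 13 mm farther back than shut.
Start: joints at [-1.296, 0.321, -0.07, 1.45, 0.023, 1.371, -0.057], TCP at [0.168, 0.628, 0.256] pointing down, gripper open.
Joint ranges: [-2.86, 2.86], [-0.3, 2.09], [-1.38, 1.24], [0.06, 2.45], [-1.56, 4.7], [0.09, 2.05], [-2.69, 2.69]. Speed limits (rad/s): [2.57, 2.57, 3.14, 3.14, 3.14, 3.14, 3.14].

INTERFACE

Orientations are given as a unit quaternion [x, y, z, w].
In Python, from rig import bot gives the robot as it stands.
- The arm moves only by the shell command python3 -m crank 'ROWS'. ROWS is JSON, a list that holds one entry, the list of rows, each a list of 7 numbers: the opening, from 0 (shut) to 1 (fully open), then the shift along the tool's x, y, z each as a share of 0.05 m, from -1 to 1, then the turn, a rotation vector about the tool's x, y, z each as a share of 10 degrees, from -1 to 1. A call has 1 to 10 rows; each row shifts and turns the commanded pose from where the row before left it, along the tool's axes as they then stand; what a row does not reach is not made up. A row lasts 1/8 s, in which the tool goes at most 62.5 mm and 10.7 degrees, less where a joint would pass 70% of its speed; a pose out of reach is approached as far as the arm can. A call with a number of a shift or a turn outside -1 to 1 is refused whole. A call with a gripper value outside its range is refused whole. The fingers move at their own pace and stop on an object; the grip force is fixed at half the most. Time passes only in rows, so rows that do not move let the fingers close. It gives the time, the measured TCP pose, the force, the opening and the grip force at its end, in the units of the state.
- bot.observe(): the state, without advancing time (a new reading comes with each control period).
- bot.capture(name): name is "scene" or "top" or "wrist"; returns a dict with "frame" (420x560x3 uint8, blue, green, red), "camera_matrix" (3x3 intrinsics, pixels), "R" (3x3) and "t" (3): a world point X has camera coordinates R X + t. Camera axes: x right, y down, z forward; pixel columns grow to the right and rows downward; lengths in m; the calibration is good to about 2 mm. The wrist camera is an equidistant fisheye: a pixel r from the principal point sees the ray r / f radians off the axis. A picture is of the moment at which its call begins. There is no depth.
- bot.sign_off(): hands the job in; it is judged then, once.
The state is a dict: "t": time; "joints": joint angles; "qvel": joint speeds; "joint_torque": joint torques, N m; "tool_pos": TCP position; "orientation": TCP orientation; "ft_force": force on the tool from outside, world axes, zero at the start; "torque": the same for the moment, N m; "finger_gap": finger opening in m; "gripper_force": force on a finger pad.
Only numpy, scipy, OpenCV 4.12 (cv2) and the standard library are available. Lean on these libraries where they do the work, as an engineer would, in place of code of your own. Each camera call takes 0.05 s, during which the arm holds its last target. There are 200 camera calls.

## Working session

There is one attempt and no reset: what is moved stays moved. The work goes in short steps, Python scripts to look and compute and a shell command to move; the robot and the scene stay as the last step left them, time stands still between calls to the robot, and variables do not carry over. Pictures are saved under pics/ and viewed, at most 10 in all, crops included, and the job is handed in when it is done.

```bash
ls; mkdir -p pics; python3 - <<'E'
from rig import bot
import cv2,numpy as np,pickle
s=bot.observe(); print({k:np.round(v,3).tolist() for k,v in s.items()})
d={}
for n in("scene","top","wrist"):
    c=bot.capture(n); d[n]=c; cv2.imwrite(f"pics/{n}0.png",c["frame"]); print(n,np.round(c["camera_matrix"],1).tolist(),np.round(c["R"],3).tolist(),np.round(c["t"],3).tolist())
pickle.dump(d,open("c0.pkl","wb"))
E
```

```text
pics
{'t': 0.0, 'joints': [-1.296, 0.322, -0.07, 1.452, 0.023, 1.371, -0.057], 'qvel': [0.002, 0.002, -0.0, -0.0, 0.0, 0.001, 0.002], 'joint_torque': [0.0, -49.36, -0.382, -31.432, 0.013, 0.012, -0.0], 'tool_pos': [0.167, 0.628, 0.255], 'orientation': [0.13, 0.992, -0.001, -0.0], 'ft_force': [-0.292, 0.324, -0.196], 'torque': [-0.005, 0.063, -0.012], 'gripper_force': 0.0, 'finger_gap': 0.085}
scene [[425.4, 0.0, 277.7], [0.0, 425.4, 212.5], [0.0, 0.0, 1.0]] [[0.247, 0.969, 0.002], [0.779, -0.197, -0.595], [-0.576, 0.149, -0.804]] [-0.148, -0.349, 1.485]
top [[538.9, 0.0, 281.6], [0.0, 538.9, 213.6], [0.0, 0.0, 1.0]] [[0.018, -1.0, 0.003], [-0.975, -0.018, -0.222], [0.222, 0.001, -0.975]] [0.018, 0.543, 1.304]
wrist [[325.2, 0.0, 281.2], [0.0, 325.2, 211.0], [0.0, 0.0, 1.0]] [[0.259, 0.966, -0.001], [0.927, -0.248, 0.281], [0.271, -0.074, -0.96]] [-0.648, -0.036, 0.379]
```

View pics/top0.png

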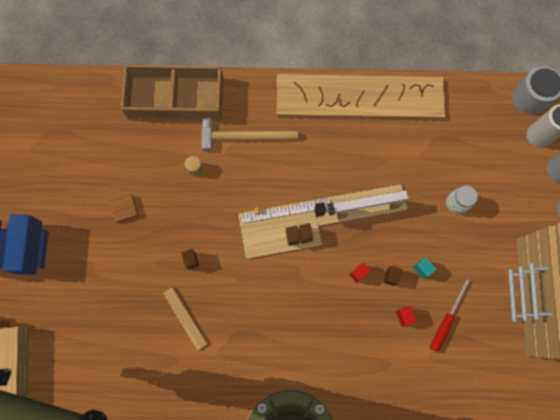

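View pics/scene0.png

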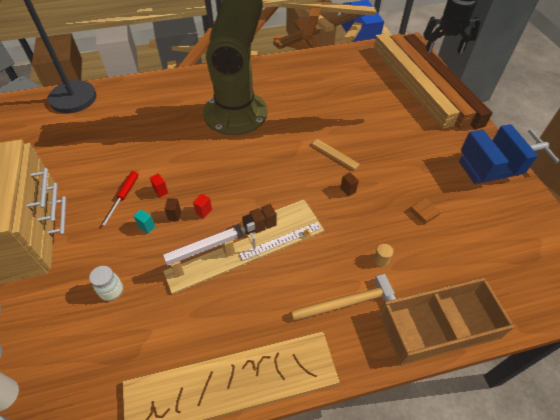

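The top view shows four dark block tops. Two loose candidates stand at (190,258) and (393,276), and two stand in the row at (293,235) and (305,233). The red blocks at (360,272) and (406,316) and the turquoise one at (425,267) are look-alikes. The brown flat piece at (123,208) is the wedge. The head is at about (325,208) and the brass tab at about (258,211). Next is one enlarged crop to confirm.

```bash
python3 - <<'E'
import pickle,cv2,numpy as np
d=pickle.load(open("c0.pkl","rb"));t=d["top"]["frame"];s=d["scene"]["frame"]
def cr(f,x,y,w,h,k):
    return cv2.resize(f[y:y+h,x:x+w],None,fx=k,fy=k,interpolation=cv2.INTER_CUBIC)
C=np.zeros((600,800,3),np.uint8)
for im,x,y in((cr(t,170,240,40,40,6),0,0),(cr(t,340,250,100,50,4),240,0),(cr(t,235,185,110,75,5),0,240),(cr(s,235,195,60,60,4),560,240),):
    h,w=im.shape[:2];h=min(h,600-y);w=min(w,800-x);C[y:y+h,x:x+w]=im[:h,:w]
cv2.imwrite("pics/comp.png",C)
E
```

```text
(no output)
```

View pics/comp.png

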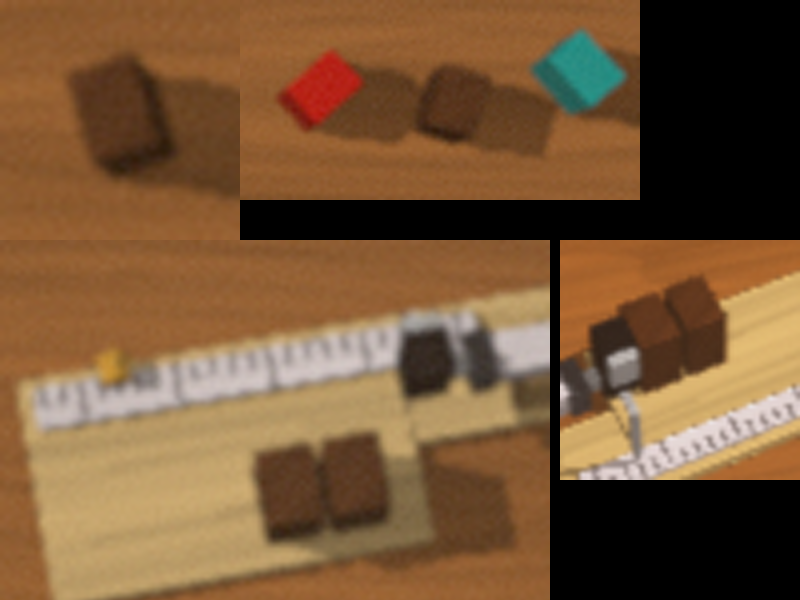

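The crop confirms both loose blanks, since only those two are dark brown: (190,258) and (393,276). Red and turquoise are excluded. Next I locate them from both views.

```bash
cat > h.py <<'E'
import cv2,numpy as np,pickle
from scipy.spatial.transform import Rotation as Rot
def ray(c,uv,fish=False):
    K=c["camera_matrix"];p=(np.array(uv,float)-[K[0,2],K[1,2]])/K[0,0]
    if fish:
        r=np.hypot(*p);d=np.r_[p/max(r,1e-9)*np.sin(r),np.cos(r)]
    else:d=np.r_[p,1]
    R=np.array(c["R"]);return -R.T@np.array(c["t"]),R.T@(d/np.linalg.norm(d))
def plane(c,uv,z,fish=False):
    o,d=ray(c,uv,fish);return o+d*(z-o[2])/d[2]
def tri(a,b):
    A=0;B=0
    for o,d in(a,b):
        P=np.eye(3)-np.outer(d,d);A=A+P;B=B+P@o
    x=np.linalg.solve(A,B);return x,[float(np.linalg.norm((np.eye(3)-np.outer(d,d))@(x-o))) for o,d in(a,b)]
def proj(c,X,fish=False):
    K=c["camera_matrix"];p=np.array(c["R"])@np.array(X)+np.array(c["t"])
    if fish:
        r=np.hypot(p[0],p[1]);th=np.arctan2(r,p[2]);q=p[:2]/max(r,1e-9)*th
    else:q=p[:2]/p[2]
    return q*K[0,0]+[K[0,2],K[1,2]]
E
python3 - <<'E'
from h import *
d=pickle.load(open("c0.pkl","rb"));T,S,W=d["top"],d["scene"],d["wrist"]
np.set_printoptions(precision=4,suppress=True)
for n in d: print(n,-np.array(d[n]["R"]).T@d[n]["t"])
for n,roi in(("top",[(170,240,40,40),(380,262,25,25),(285,222,30,26)]),("scene",[(335,170,30,30),(160,195,25,30),(240,200,45,35)])):
    f=d[n]["frame"]
    for x,y,w,h in roi:
        v=f[y:y+h,x:x+w].max(2)
        m=(v<78).astype(np.uint8)
        nn,l,st,ce=cv2.connectedComponentsWithStats(m)
        print(n,(x,y),np.percentile(v,[2,10,20,40,70]),[(st[i].tolist(),(ce[i]+[x,y]).round(1).tolist()) for i in range(1,nn) if st[i,4]>30])
tops={"l1":(189.7,256.5),"l2":(393.8,275),"s1":(305.5,232),"s2":(292.5,234.5)}
for k,u in tops.items(): print(k,plane(T,u,.056 if k[0]=='l' else .068))
print("head",plane(T,(320,207),.128),"tab",plane(T,(258,211),.022))
for a in [(238,261),(321,241),(340,223),(404,187)]: print("corner",plane(T,a,.012))
E
```

```text
scene [ 1.1633 -0.1466  0.9863]
top [0.2392 0.0262 1.392 ]
wrist [0.0984 0.6452 0.3733]
top (170, 240) [ 61.  88. 100. 135. 142.] [([17, 11, 12, 18, 84], [193.8, 262.1])]
top (380, 262) [ 60.48  77.4   85.    91.   121.  ] [([4, 7, 13, 16, 63], [388.6, 278.8])]
top (285, 222) [ 58.58  75.9   87.    92.   129.  ] [([4, 8, 23, 15, 87], [300.1, 239.7])]
scene (335, 170) [ 61.   66.9  86.  115.  164. ] [([6, 7, 15, 18, 148], [347.2, 186.6])]
scene (160, 195) [ 59.   62.9  78.   97.  150. ] [([6, 9, 14, 17, 149], [173.0, 214.0])]
scene (240, 200) [ 53.  75.  79. 104. 174.] [([3, 10, 32, 24, 259], [256.5, 222.4])]
l1 [0.4295 0.2552 0.056 ]
l2 [ 0.3925 -0.2532  0.056 ]
s1 [ 0.4947 -0.0328  0.068 ]
s2 [ 0.4878 -0.0004  0.068 ]
head [ 0.5452 -0.0647  0.128 ] tab [0.5571 0.0895 0.022 ]
corner [0.4264 0.1378 0.012 ]
corner [ 0.4825 -0.0758  0.012 ]
corner [ 0.5312 -0.1254  0.012 ]
corner [ 0.632  -0.2962  0.012 ]
```

View pics/wrist0.png

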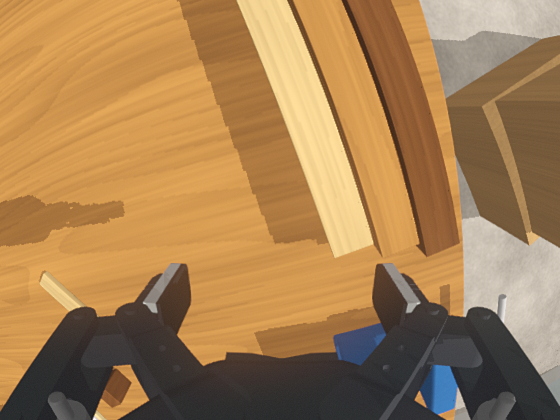

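The wrist view shows only table and lumber past the fingers, with the lath and wedge at lower left. I'll hover over loose1, turned so the tool's y lies along the blank's 40 mm axis.

```bash
python3 -m crank '[[[1,-0.7,-0.586,0,0,0,0],[1,-0.7,-0.586,0,0,0,0],[1,-0.7,-0.586,0,0,0,0],[1,-0.7,-0.586,0,0,0,0],[1,-0.7,-0.586,0,0,0,0],[1,-0.7,-0.586,0,0,0,0],[1,-0.7,-0.586,0,0,0,0],[1,-0.7,-0.586,0,0,0,0],[1,-0.7,-0.586,0,0,0,0],[1,-0.7,-0.586,0,0,0,0]]]'
python3 -m crank '[[[1,0,0,0,0,0,0.97],[1,0,0,0,0,0,0.97],[1,0,0,0,0,0,0.97],[1,0,0,0,0,0,0.97],[1,0,0,0,0,0,0.97],[1,0,0,0,0,0,0.97],[1,0,0,0,0,0,0]]]'
python3 - <<'E'
from rig import bot
from h import *
c=bot.capture("wrist");s=bot.observe();pickle.dump((c,s),open("w1.pkl","wb"));cv2.imwrite("pics/w1.png",c["frame"])
print(s["t"],s["tool_pos"],s["joints"]);print(Rot.from_quat(s["orientation"]).as_matrix().round(3))
E
```

```text
t: 1.4
tool_pos: [0.4308, 0.2533, 0.2562]
orientation: [0.13, 0.992, 0.0, -0.0]
ft_force: [0.8, -0.7, -0.2]
finger_gap: 0.0851
gripper_force: 0.0
t: 2.28
tool_pos: [0.4301, 0.2546, 0.2561]
orientation: [0.595, 0.804, -0.0, -0.0]
ft_force: [-0.6, -0.6, -0.4]
finger_gap: 0.0854
gripper_force: 0.0
2.325 [0.43013017 0.25460056 0.25617931] [-8.39433518e-01 -4.45560429e-03  2.52053868e-01  1.82357014e+00
  1.16585116e-03  1.32257587e+00 -2.90224401e-01]
[[-0.293  0.956 -0.   ]
 [ 0.956  0.293 -0.   ]
 [-0.    -0.    -1.   ]]
```

View pics/w1.png

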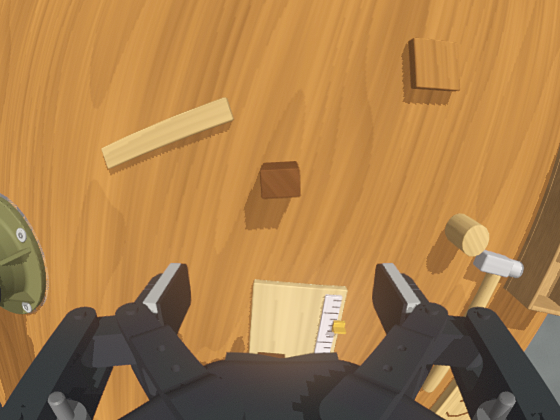

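The wrist view shows the blank's top face at about (281,182), the lath at (165,132), the wedge at (433,63), and the rack's end with the tab at (339,327). Next I extract the top face.

```bash
cat >> h.py <<'E'
def topface(c,roi,fish,lo=80,hi=125,col=None):
    """largest dark-brown patch lying in the brightness band of a top face: corners"""
    x,y,w,h=roi;f=c["frame"][y:y+h,x:x+w];r=f[...,2].astype(int);b=f[...,0].astype(int)
    m=((r>lo)&(r<hi)).astype(np.uint8);m=cv2.morphologyEx(m,cv2.MORPH_OPEN,np.ones((5,5),np.uint8))
    cs=cv2.findContours(m,cv2.RETR_EXTERNAL,cv2.CHAIN_APPROX_NONE)[0]
    k=max(cs,key=cv2.contourArea);q=cv2.boxPoints(cv2.minAreaRect(k))+[x,y]
    return q,cv2.contourArea(k)
def boxinfo(c,q,z,fish):
    P=np.array([plane(c,u,z,fish) for u in q]);e=P[1]-P[0],P[2]-P[1]
    L=[np.linalg.norm(v) for v in e];v=e[int(np.argmax(L))]
    a=np.degrees(np.arctan2(v[1],v[0]));return P.mean(0),np.round(L,4),(a+90)%180-90
E
python3 - <<'E'
from h import *
c,s=pickle.load(open("w1.pkl","rb"));f=c["frame"]
print(f[158:236:5,281].tolist());print(f[182,240:316:5].tolist())
d=pickle.load(open("c0.pkl","rb"));T=d["top"]["frame"];print(T[246:274:2,190].tolist())
E
```

```text
[[71, 137, 192], [41, 77, 120], [42, 79, 125], [51, 89, 140], [51, 92, 144], [51, 92, 143], [48, 89, 139], [49, 90, 142], [52, 98, 146], [59, 110, 162], [58, 111, 162], [55, 109, 160], [59, 117, 172], [74, 143, 201], [77, 149, 207], [77, 147, 206]]
[[75, 145, 202], [72, 138, 195], [71, 140, 197], [51, 102, 152], [42, 78, 120], [48, 89, 138], [49, 91, 143], [49, 92, 142], [50, 91, 142], [51, 91, 142], [49, 89, 139], [45, 88, 138], [61, 119, 173], [73, 142, 200], [69, 136, 194], [73, 142, 200]]
[[49, 92, 142], [43, 81, 124], [35, 58, 94], [26, 52, 86], [29, 54, 90], [32, 55, 90], [34, 53, 91], [32, 58, 94], [30, 52, 87], [24, 46, 80], [18, 31, 56], [11, 35, 56], [43, 81, 123], [52, 96, 145]]
```

```bash
python3 - <<'E'
from h import *
np.set_printoptions(precision=4,suppress=True)
c,s=pickle.load(open("w1.pkl","rb"))
q,a=topface(c,(250,150,65,60),True,130,150);print(q.tolist(),a)
for z in(.05,.056,.062): print(z,*boxinfo(c,q,z,True))
d=pickle.load(open("c0.pkl","rb"));T=d["top"]
qt,at=topface(T,(175,240,30,35),False,78,102);print(qt.tolist(),at,*boxinfo(T,qt,.056,False))
print(tri(ray(c,q.mean(0),True),ray(T,qt.mean(0))))
# rack corners & tab in wrist view
f=c["frame"];
for u in((255,281),(347,289)): print("rack corner",plane(c,u,.012,True))
print("tab",plane(c,(339,327),.022,True))
E
```

```text
[[261.0, 169.0], [299.0, 169.0], [299.0, 196.0], [261.0, 196.0]] 905.5
0.05 [0.4267 0.2596 0.05  ] [0.0383 0.028 ] 16.903936306566294
0.056 [0.4264 0.2608 0.056 ] [0.0376 0.0275] 16.903936306566266
0.062 [0.4261 0.2619 0.062 ] [0.0368 0.027 ] 16.903936306566223
[[183.0, 251.0], [193.0, 251.0], [193.0, 264.0], [183.0, 264.0]] 113.0 [0.427  0.2593 0.056 ] [0.025  0.0327] 3.103623277817235
(array([0.427 , 0.26  , 0.0523]), [0.0004739849517533366, 0.0004739849517533335])
rack corner [0.435  0.1229 0.012 ]
rack corner [0.5518 0.1448 0.012 ]
tab [0.5602 0.091  0.022 ]
```

Loose1 measures (0.4265, 0.2605) with its top at about 54 mm and yaw 17°, which is consistent. Next I grasp it.

```bash
python3 -m crank '[[[1,0.134,-0.034,0.84,0,0,0],[1,0,0,0.85,0,0,0],[1,0,0,0.85,0,0,0],[1,0,0,0.85,0,0,0],[1,0,0,0.83,0,0,0],[1,0,0,0,0,0,0],[0,0,0,0,0,0,0],[0,0,0,0,0,0,0],[0,0,0,0,0,0,0],[0,0,0,0,0,0,0]]]'
python3 -m crank '[[[0,0,0,0,0,0,0],[0,0,0,-0.5,0,0,0],[0,0,0,-0.9,0,0,0],[0,0,0,-0.9,0,0,0],[0,0,0,-0.9,0,0,0],[0,0,0,0,0,0,0]]]'
```

```text
t: 3.58
tool_pos: [0.4281, 0.2617, 0.0474]
orientation: [0.596, 0.803, 0.002, 0.0]
ft_force: [-0.3, -0.8, 6.6]
finger_gap: 0.0394
gripper_force: 60.5
t: 4.32
tool_pos: [0.4288, 0.262, 0.21]
orientation: [0.596, 0.803, 0.004, 0.001]
ft_force: [0.6, -0.0, -1.2]
finger_gap: 0.0392
gripper_force: 59.9
```

```bash
python3 -m crank '[[[0,0,0,-0.3,0,0,0.6],[0,-0.72,0.015,-0.1,0,0,0],[0,-0.72,0.015,-0.1,0,0,0],[0,-0.72,0.015,-0.1,0,0,0],[0,-0.72,0.015,-0.1,0,0,0],[0,-0.72,0.015,-0.1,0,0,0],[0,-0.72,0.015,-0.1,0,0,0],[0,-0.72,0.015,-0.1,0,0,0],[0,-0.72,0.015,0,0,0,0],[0,0,0,0,0,0,0]]]'
python3 - <<'E'
from rig import bot
from h import *
c=bot.capture("wrist");s=bot.observe();pickle.dump((c,s),open("w2.pkl","wb"));cv2.imwrite("pics/w2.png",c["frame"])
print(Rot.from_quat(s["orientation"]).as_matrix().round(4))
E
```

```text
t: 5.58
tool_pos: [0.4865, -0.0245, 0.2547]
orientation: [0.639, 0.769, -0.001, 0.0]
ft_force: [-0.8, 0.6, -0.1]
finger_gap: 0.0395
gripper_force: 59.9
[[-1.856e-01  9.826e-01 -1.100e-03]
 [ 9.826e-01  1.856e-01  2.000e-04]
 [ 4.000e-04 -1.100e-03 -1.000e+00]]
```

View pics/w2.png

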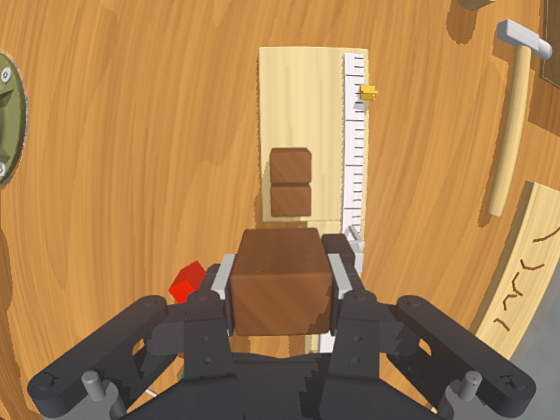

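The wrist view shows stood2's top at about (291,169), stood1's at (291,201), the rack's far corners at (260,47) and (368,50), the tab at (368,92), and the held blank at (280,300). I'll measure the row, the rack's direction, the tab and the held blank.

```bash
python3 - <<'E'
from h import *
np.set_printoptions(precision=4,suppress=True)
c,s=pickle.load(open("w2.pkl","rb"));f=c["frame"]
print("col290",f[140:222:2,290,2].tolist());print("row168",f[168,262:320:2,2].tolist())
for nm,roi in(("s2",(264,155,55,29)),("s1",(264,188,55,35))):
    q,a=topface(c,roi,True,100,152);print(nm,np.round(q).tolist(),a,*boxinfo(c,q,.068,True))
C={k:plane(c,u,.012,True) for k,u in dict(a=(260,47),b=(368,50),c=(262.5,220)).items()};print(C)
e=C["a"]-C["c"];print("left edge len",np.linalg.norm(e),"yaw",np.degrees(np.arctan2(-e[0],e[1])));e=C["b"]-C["a"];print("far edge",np.linalg.norm(e),np.degrees(np.arctan2(e[1],e[0])))
h=cv2.cvtColor(f,cv2.COLOR_BGR2HSV);y=((h[...,1]>190)&(h[...,2]>150)&(abs(h[...,0].astype(int)-22)<6)).astype(np.uint8);y[:60]=0;y[130:]=0;y[:,:345]=0;y[:,390:]=0
print("tab",cv2.boundingRect(y),y.sum())
cv2.imwrite("pics/crop2.png",cv2.resize(np.hstack([f[40:260,250:390],f[215:345,215:355][:,:140].repeat(1,0) if 0 else cv2.copyMakeBorder(f[215:345,215:355],0,90,0,0,cv2.BORDER_CONSTANT)]),None,fx=2.7,fy=2.7,interpolation=cv2.INTER_CUBIC))
E
```

```text
col290 [228, 228, 228, 232, 138, 134, 148, 148, 148, 150, 153, 151, 152, 151, 148, 147, 148, 151, 150, 149, 152, 128, 107, 118, 151, 144, 148, 148, 149, 149, 146, 144, 144, 145, 145, 144, 145, 145, 135, 178, 179]
row168 [233, 236, 189, 189, 128, 143, 142, 142, 151, 151, 150, 152, 150, 148, 148, 150, 151, 150, 150, 147, 148, 148, 149, 151, 152, 235, 243, 241, 239]
s2 [[270.0, 155.0], [310.0, 155.0], [310.0, 183.0], [270.0, 183.0]] 728.5 [ 0.4901 -0.0008  0.068 ] [0.0376 0.027 ] 10.670714188287121
s1 [[270.0, 189.0], [309.0, 189.0], [309.0, 216.0], [270.0, 216.0]] 935.5 [ 0.4958 -0.0332  0.068 ] [0.0375 0.0272] 10.56696846472164
{'a': array([0.4357, 0.1198, 0.012 ]), 'b': array([0.5533, 0.1422, 0.012 ]), 'c': array([ 0.4728, -0.0739,  0.012 ])}
left edge len 0.19725587270563932 yaw 10.857528426093086
far edge 0.11975437369984333 10.753938378860909
tab (361, 86, 5, 13) 9
```

View pics/crop2.png

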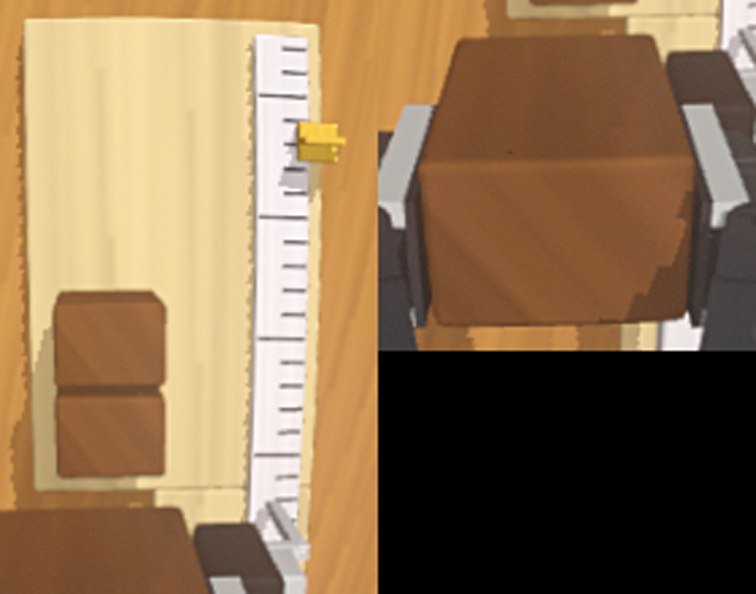

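The crop shows stood2's and stood1's tops side by side with an open end above, the tab fin at crop (340,142), i.e. image (376,92.6), and the held blank square between the pads with its front top edge at about row 275.

```bash
python3 - <<'E'
from h import *
np.set_printoptions(precision=4,suppress=True)
c,s=pickle.load(open("w2.pkl","rb"))
P=lambda u,z:plane(c,u,z,True)
yaw=np.radians(10.8);ex=np.array([np.cos(yaw),np.sin(yaw),0]);ey=np.array([-ex[1],ex[0],0])
s2=np.mean([P(u,.068) for u in((270.5,151.7),(310.8,151.7),(310.8,182.3),(270.5,182.3))],0)
s1=np.mean([P(u,.068) for u in((270.5,187),(310.3,187),(310.3,215.7),(270.5,215.7))],0)
edge=P((290.5,151.7),.068);print("s2",s2,"s1",s1,"dist",np.linalg.norm(s2-s1),"front edge",(edge-s2)@ey)
T=pickle.load(open("c0.pkl","rb"))["top"]
# height check from the two views (stood2 top)
print("tri s2",tri(ray(c,proj(c,s2,True),True),ray(T,(292.6,233.6))))
a=P((260,47),.012);print("rack origin from corner",a-ex*-.032-ey*.18)
o=s1-ex*((s1-a)@ex-.032);print("row x of s1,s2 in rack",(s1-a)@ex-.032,(s2-a)@ex-.032,"y",(s1-a)@ey+.18,(s2-a)@ey+.18)
tp=s["tool_pos"];R=Rot.from_quat(s["orientation"]).as_matrix()
for z in(.263,):
  q=[P(u,z) for u in((230.5,275.5),(330.5,274.5),(330,333.5),(236,335))]
  print("held",[R.T@(k-tp) for k in q],"centre",R.T@(np.mean(q,0)-tp),"yaw",np.degrees(np.arctan2(*(q[1]-q[0])[[1,0]])), "toolyaw",np.degrees(np.arctan2(R[1,1],R[0,1])))
  print("front edge tool x",[ (R.T@(P(u,z)-tp))[0] for u in((230.5,275.5),(330.5,274.5))])
tgt=s2+ey*.0318;print("slot3",tgt,"slot4",s2+ey*.0638)
for n,u in(("tabL",(369,92.6)),("fin",(376,92.6)),("ptr",(350,232))):
  p=P(u,.03);print(n,(p-a)@ex-.032,(p-a)@ey+.18)
E
```

```text
s2 [0.4903 0.0012 0.068 ] s1 [ 0.4964 -0.0319  0.068 ] dist 0.033685597812742406 front edge 0.014621479349638738
tri s2 (array([ 0.4912, -0.0004,  0.0602]), [0.0005827527537780718, 0.0005827527537779877])
rack origin from corner [ 0.5008 -0.051   0.012 ]
row x of s1,s2 in rack -0.0007581757110995888 -0.0005522509942903417 y 0.019550619787372908 0.05323558817110219
held [array([ 0.0107, -0.0199, -0.0084]), array([ 0.011 ,  0.0183, -0.0084]), array([-0.0176,  0.0199, -0.0084]), array([-0.0182, -0.0197, -0.0084])] centre [-0.0035 -0.0003 -0.0084] yaw 11.191283415032466 toolyaw 10.696227805661689
front edge tool x [np.float64(0.010673425089511418), np.float64(0.011002886420697397)]
slot3 [0.4844 0.0324 0.068 ] slot4 [0.4784 0.0639 0.068 ]
tabL 0.08374351585115493 0.12893328172321974
fin 0.09155170001628316 0.12941321631365002
ptr 0.06827674212805956 -0.026446602041074657
```

```bash
python3 -m crank '[[[0,0.61,0.084,0,0,0,0],[0,0.61,0.084,0,0,0,0],[0,0,0,0.72,0,0,0],[0,0,0,0.72,0,0,0],[0,0,0,0.72,0,0,0],[0,0,0,0.72,0,0,0],[0,0,0,0.6,0,0,0],[0,0,0,0,0,0,0],[0,0,0,0,0,0,0]]]'
python3 - <<'E'
from rig import bot
from h import *
c=bot.capture("top");s=bot.observe()
cv2.imwrite("pics/t3.png",np.hstack([cv2.resize(bot.capture("wrist")["frame"][120:345,190:370],None,fx=2,fy=2),cv2.resize(bot.capture("scene")["frame"][170:282,220:330],None,fx=4,fy=4,interpolation=cv2.INTER_CUBIC)[:450]][0:1]))
cv2.imwrite("pics/s3.png",cv2.resize(bot.capture("scene")["frame"][180:280,220:340],None,fx=5,fy=5,interpolation=cv2.INTER_CUBIC))
print(np.round(s["tool_pos"],4),s["t"],s["orientation"])
E
```

```text
t: 6.75
tool_pos: [0.484, 0.0412, 0.0821]
orientation: [0.637, 0.771, 0.0, 0.0]
ft_force: [-0.6, 0.6, -0.5]
finger_gap: 0.0394
gripper_force: 60.0
[0.4845 0.0411 0.0826] 6.8 [6.36722395e-01 7.71092297e-01 9.91937870e-04 5.25896610e-04]
```

View pics/s3.png

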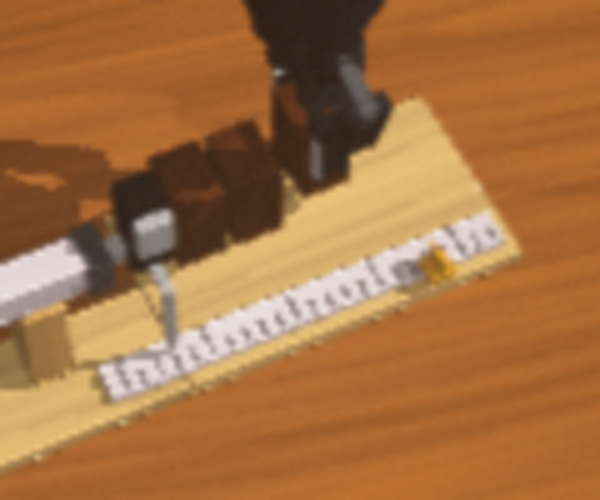

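The scene crop shows the held blank at (310,130) beside stood2 at (245,180), with a visible gap. The tool is about 4 mm too far along the row, so I correct that and lower.

```bash
python3 -m crank '[[[0,-0.08,-0.03,0,0,0,0],[0,0,0,0.2,0,0,0],[0,0,0,0.15,0,0,0],[0,0,0,0,0,0,0],[0,0,0,0,0,0,0]]]'
```

```text
t: 7.58
tool_pos: [0.4829, 0.0362, 0.0637]
orientation: [0.637, 0.771, -0.0, -0.0]
ft_force: [-0.5, 0.3, -1.4]
finger_gap: 0.0395
gripper_force: 60.0
```

```bash
python3 -m crank '[[[0,0,0,0.05,0,0,0],[0,0,0,0,0,0,0],[0,0,0,0,0,0,0]]]'; python3 -m crank '[[[0,0,0,0.03,0,0,0],[0,0,0,0,0,0,0],[0,0,0,0,0,0,0]]]'
```

```text
t: 7.95
tool_pos: [0.4829, 0.0362, 0.0614]
orientation: [0.637, 0.771, 0.0, 0.0]
ft_force: [-0.6, -0.7, -0.4]
finger_gap: 0.0388
gripper_force: 60.0
t: 8.32
tool_pos: [0.4829, 0.0362, 0.0598]
orientation: [0.637, 0.771, 0.0, 0.0]
ft_force: [-0.6, 0.4, -0.3]
finger_gap: 0.0392
gripper_force: 60.0
```

```bash
python3 -m crank '[[[0.15,0,0,0.015,0,0,0],[0.5,0,0,0,0,0,0],[0.75,0,0,0,0,0,0],[0.75,0,0,0,0,0,0],[0.75,0,0,-0.3,0,0,0],[0.75,0,0,-0.9,0,0,0],[0.75,0,0,-0.9,0,0,0],[0.75,-0.6,0,-0.9,0,0,0],[0.75,-0.7,0,-0.8,0,0,0],[0.75,0,0,0,0,0,0]]]'
python3 - <<'E'
from rig import bot
from h import *
np.set_printoptions(precision=4,suppress=True)
c=bot.capture("wrist");s=bot.observe();pickle.dump((c,s),open("w3.pkl","wb"))
f=c["frame"];cv2.imwrite("pics/w3.png",f);print(s["tool_pos"])
print(proj(c,[.484,.0341,.068],True));print(proj(c,[.4903,.0012,.068],True))
for u in range(284,296,4): print(f[90:225:3,u,2].tolist())
E
```

```text
t: 9.57
tool_pos: [0.4974, -0.0311, 0.2537]
orientation: [0.639, 0.769, 0.003, 0.003]
ft_force: [-0.0, 0.8, 0.5]
finger_gap: 0.0641
gripper_force: 0.0
[ 0.496  -0.0289  0.2514]
[278.5443 122.5349]
[278.8089 158.207 ]
[244, 243, 244, 243, 243, 219, 142, 141, 141, 141, 143, 146, 146, 144, 141, 144, 199, 99, 151, 141, 140, 141, 144, 147, 145, 145, 143, 144, 108, 115, 147, 143, 142, 141, 146, 146, 145, 142, 143, 134, 192, 185, 150, 150, 148]
[245, 245, 245, 245, 245, 221, 149, 145, 142, 141, 141, 141, 144, 145, 145, 141, 200, 97, 157, 146, 143, 142, 142, 142, 145, 147, 146, 145, 106, 117, 153, 147, 142, 143, 142, 143, 146, 147, 146, 134, 194, 188, 148, 157, 188]
[245, 245, 246, 246, 246, 222, 152, 151, 148, 145, 141, 140, 139, 141, 145, 143, 199, 94, 162, 152, 151, 147, 143, 143, 142, 143, 146, 149, 108, 117, 159, 152, 150, 143, 143, 143, 143, 144, 147, 138, 245, 235, 152, 153, 190]
```

View pics/w3.png

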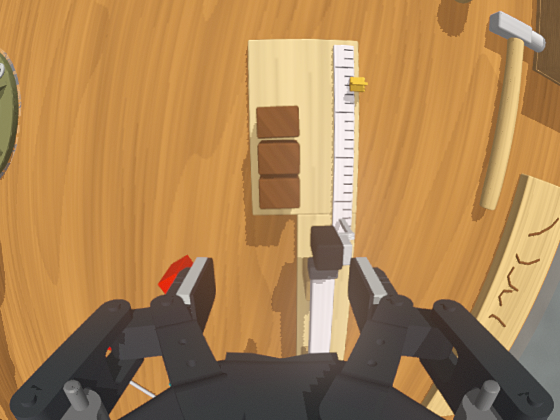

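Loose1 stands in line with a small gap: tops at rows 107–137 (loose1), 142–173 (stood2) and 179–207 (stood1). The head is at (327,240). Now to loose2.

```bash
python3 -m crank '[[[1,-0.66,-0.454,0,0,0,0],[1,-0.66,-0.454,0,0,0,0],[1,-0.66,-0.454,0,0,0,0],[1,-0.66,-0.454,0,0,0,0],[1,-0.66,-0.454,0,0,0,0],[1,-0.66,-0.454,0,0,0,0],[1,0,0,0,0,0,0]]]'
python3 - <<'E'
from rig import bot
from h import *
np.set_printoptions(precision=4,suppress=True)
c,s=pickle.load(open("w3.pkl","rb"));P=lambda u,z:plane(c,u,z,True)
p3=P((278.5,121.5),.068);p2=P((279.2,157.5),.068);print("l1 rel s2",p3,p2,p3-p2,np.linalg.norm((p3-p2)[:2]))
q,a=topface(c,(252,100,52,36),True,130,160);print(q.tolist(),*boxinfo(c,q,.068,True))
q,a=topface(c,(252,143,52,30),True,130,160);print(q.tolist(),*boxinfo(c,q,.068,True))
c=bot.capture("wrist");s=bot.observe();pickle.dump((c,s),open("w4.pkl","wb"))
print(s["tool_pos"],proj(c,[.3925,-.2532,.056],True))
f=c["frame"];m=((f[...,2]>110)&(f[...,2]<150)&(f[...,0]<56)).astype(np.uint8);m[260:]=0
n,l,st,ce=cv2.connectedComponentsWithStats(cv2.morphologyEx(m,cv2.MORPH_OPEN,np.ones((5,5),np.uint8)))
print([(st[i].tolist(),ce[i].tolist()) for i in range(1,n) if st[i,4]>200])
cv2.imwrite("pics/w4.png",f)
E
```

```text
t: 10.5
tool_pos: [0.3968, -0.2494, 0.2483]
orientation: [0.639, 0.769, -0.0, -0.001]
ft_force: [-0.0, 0.4, 0.2]
finger_gap: 0.0853
gripper_force: 0.0
l1 rel s2 [0.4838 0.035  0.068 ] [0.4905 0.0019 0.068 ] [-0.0068  0.0331  0.    ] 0.03379978518101892
[[256.0, 106.0], [298.0, 106.0], [298.0, 135.0], [256.0, 135.0]] [0.4822 0.0358 0.068 ] [0.0386 0.0271] 10.339492249731961
[[259.0, 143.0], [299.0, 143.0], [299.0, 172.0], [259.0, 172.0]] [0.4904 0.0019 0.068 ] [0.0372 0.0275] 10.392501322408549
[ 0.3979 -0.2475  0.2483] [276.7913 194.2053]
[([406, 0, 35, 18, 542], [423.5110701107011, 7.717712177121771]), ([396, 52, 16, 25, 229], [402.585152838428, 62.13100436681223]), ([267, 167, 32, 43, 482], [284.39211618257264, 184.58091286307055]), ([255, 183, 14, 22, 220], [261.7318181818182, 194.46363636363637])]
```

View pics/w4.png

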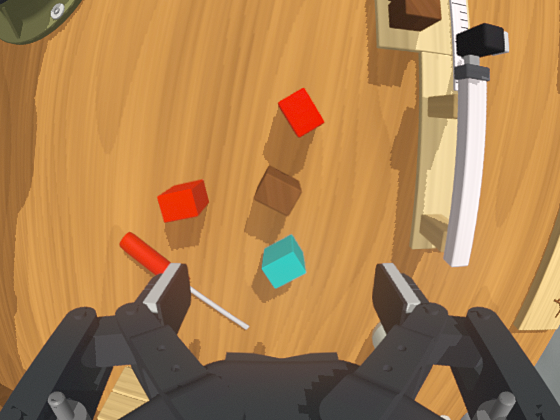

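That makes ten pictures, so I go on by numbers only. The wrist view shows loose2, the only dark-brown blank here, at about (277,190). The red blocks are at (300,112) and (183,200), the turquoise one at (284,262), and the screwdriver at lower left. I'll segment its top face numerically.

```bash
python3 - <<'E'
from h import *
c,s=pickle.load(open("w4.pkl","rb"));f=cv2.bilateralFilter(c["frame"],5,25,3)
print("cols 246..310")
for y in range(160,224,2): print(y,' '.join('%3d'%v for v in f[y,246:312:2,2]))
E
```

```text
cols 246..310
160 210 203 200 203 206 213 215 215 216 215 212 168 168 166 165 164 160 157 158 160 161 161 161 157 153 152 155 157 158 158 199 200 203
162 209 201 200 204 207 214 215 215 215 214 212 169 168 166 165 163 159 157 159 161 161 162 160 155 152 153 155 158 159 182 200 200 204
164 208 200 200 204 208 214 215 215 215 213 213 211 166 165 165 162 158 157 159 161 161 161 160 154 152 154 156 158 159 182 200 200 205
166 207 200 201 205 209 214 215 216 215 213 212 143 131 153 163 161 157 158 160 161 161 161 159 153 152 154 157 158 160 199 200 201 206
168 205 199 202 205 209 214 215 215 214 213 207 126 130 132 133 155 156 158 161 161 161 161 158 152 152 155 157 159 161 199 200 202 208
170 204 199 202 206 211 215 215 215 215 212 115 129 133 133 131 129 127 153 160 161 161 160 156 152 153 155 158 179 201 200 200 203 209
172 202 199 203 206 212 215 215 215 215 204 113 132 133 133 132 132 131 128 121 157 160 157 152 151 155 157 177 203 201 200 200 204 210
174 201 200 204 206 213 215 215 216 214 109 147 151 140 134 131 131 132 130 127 118 127 148 149 152 171 202 203 204 200 199 201 205 21
[... 2565 characters left out ...]
 213 213 211 212 212
214 203 204 170 169 169 168 169 169 166 164 163 160 158 159 159 155 153 151 143 135 137 140 205 206 202 201 203 209 213 213 211 212 212
216 202 202 170 169 169 168 169 169 166 164 163 160 158 160 158 152 153 153 153 155 159 199 206 205 202 202 204 210 213 212 211 212 212
218 199 168 169 169 168 168 169 168 166 164 162 159 159 160 157 153 153 153 154 156 205 207 207 204 202 202 206 211 213 212 212 212 212
220 178 169 170 170 169 168 168 168 165 164 162 159 159 160 156 153 153 153 154 158 206 207 207 203 202 202 207 212 213 211 212 212 212
222 164 168 170 170 169 168 169 168 165 164 161 159 159 159 155 153 153 153 155 171 207 207 206 203 202 203 208 213 213 211 212 212 212
```

```bash
python3 - <<'E'
from h import *
np.set_printoptions(precision=4,suppress=True)
c,s=pickle.load(open("w4.pkl","rb"))
q=[(265.3,173),(300.8,189.2),(287.5,215),(254,198.8)]
for z in(.052,.056): 
    P=np.array([plane(c,u,z,True) for u in q]);e=np.diff(np.r_[P,P[:1]],axis=0)
    print(P.mean(0),np.linalg.norm(e,axis=1),np.degrees(np.arctan2(e[:,1],e[:,0])))
T=pickle.load(open("c0.pkl","rb"))["top"]
f=T["frame"];v=f[262:290,380:408,2];
qt,at=topface(T,(382,264,22,22),False,80,104);print(qt.tolist(),at,qt.mean(0))
print(tri(ray(c,np.mean(q,0),True),ray(T,qt.mean(0))))
for n,u in(("red1",(300,112)),("red2",(183,200)),("turq",(284,250)),("drvtip",(247,327)),("handle",(150,255))):print(n,plane(c,u,.05 if n[0] in"rt" else .01,True))
R=Rot.from_quat(s["orientation"]).as_matrix();C=P.mean(0)-s["tool_pos"];print("tool delta",R.T@C,"toolyaw",np.degrees(np.arctan2(R[1,1],R[0,1])),s["tool_pos"],s["joints"])
E
```

```text
[ 0.3927 -0.2541  0.052 ] [0.0386 0.0297 0.0376 0.0285] [ -14.3682 -105.4767  163.8192   76.541 ]
[ 0.3926 -0.2531  0.056 ] [0.0381 0.0293 0.0371 0.0282] [ -14.3682 -105.4767  163.8192   76.541 ]
[[388.0, 267.0], [403.0, 267.0], [403.0, 280.0], [388.0, 280.0]] 159.5 [395.5 273.5]
(array([ 0.3924, -0.2491,  0.0835]), [0.0025824390634563506, 0.0025824390634562344])
red1 [ 0.3998 -0.1705  0.05  ]
red2 [ 0.298 -0.278  0.05 ]
turq [ 0.411  -0.3126  0.05  ]
drvtip [ 0.3868 -0.4506  0.01  ]
handle [ 0.2491 -0.3703  0.01  ]
tool delta [-0.0048 -0.0061  0.1923] toolyaw 10.768919470819439 [ 0.3979 -0.2475  0.2483] [-0.3779 -0.1314  0.8239  1.9157  0.0988  1.3182  0.6047]
```

```bash
python3 -m crank '[[[0.85,0,0,0,0,0,0.857],[0.85,0,0,0,0,0,0.857],[0.85,0,0,0,0,0,0.857],[0.85,-0.136,-0.074,0,0,0,0],[0.85,0,0,0.8,0,0,0],[0.85,0,0,0.8,0,0,0],[0.85,0,0,0.6,0,0,0],[0.85,0,0,0,0,0,0],[0.85,0,0,0,0,0,0]]]'
python3 - <<'E'
from rig import bot
from h import *
s=bot.observe();R=Rot.from_quat(s["orientation"]).as_matrix()
print(s["tool_pos"],np.degrees(np.arctan2(R[1,1],R[0,1])),R.T@(np.array([.3926,-.2531,.0475])-s["tool_pos"])/.05)
E
```

```text
t: 11.68
tool_pos: [0.394, -0.2534, 0.14]
orientation: [0.792, 0.611, 0.0, 0.0]
ft_force: [0.6, -0.2, 0.0]
finger_gap: 0.0728
gripper_force: 0.0
[ 0.3940165  -0.25340965  0.14002569] -14.745262417403893 [-1.02794350e-03 -3.10849652e-02  1.85047967e+00]
```

```bash
python3 -m crank '[[[0.85,0,-0.03,0.7,0,0,0],[0.85,0,0,0.7,0,0,0],[0.85,0,0,0.45,0,0,0],[0.85,0,0,0,0,0,0],[0,0,0,0,0,0,0],[0,0,0,0,0,0,0],[0,0,0,0,0,0,0],[0,0,0,0,0,0,0],[0,0,0,0,0,0,0]]]'
python3 -m crank '[[[0,0,0,-0.5,0,0,0],[0,0,0,-0.9,0,0,0],[0,0,0,-0.9,0,0,0],[0,0,0,-0.9,0,0,0],[0,0,0,-0.9,0,0,0],[0,0,0,0,0,0,-0.86],[0,0,0,0,0,0,-0.86],[0,0,0,0,0,0,-0.83],[0,0,0,0,0,0,0]]]'
python3 - <<'E'
from rig import bot
from h import *
s=bot.observe();R=Rot.from_quat(s["orientation"]).as_matrix()
print(s["t"],s["tool_pos"],np.degrees(np.arctan2(R[1,1],R[0,1])),R.T@(np.array([.497,-.029,.252])-s["tool_pos"])/.05)
E
```

```text
t: 12.8
tool_pos: [0.3934, -0.2535, 0.0484]
orientation: [0.792, 0.61, 0.001, 0.001]
ft_force: [-0.6, 0.1, 4.9]
finger_gap: 0.0394
gripper_force: 59.6
t: 13.92
tool_pos: [0.3919, -0.2532, 0.2523]
orientation: [0.639, 0.769, 0.001, 0.001]
ft_force: [-0.4, 0.4, 0.1]
finger_gap: 0.0396
gripper_force: 59.8
13.925 [ 0.39193464 -0.25320021  0.25230588] 10.552691189604552 [4.02332976 2.88694954 0.01272933]
```

```bash
python3 -m crank '[[[0,0.67,0.48,0,0,0,0],[0,0.67,0.48,0,0,0,0],[0,0.67,0.48,0,0,0,0],[0,0.67,0.48,0,0,0,0],[0,0.67,0.48,0,0,0,0],[0,0.67,0.48,0,0,0,0],[0,0,0,0,0,0,0],[0,0,0,0,0,0,0]]]'
python3 - <<'E'
from rig import bot
from h import *
np.set_printoptions(precision=4,suppress=True)
c=bot.capture("wrist");s=bot.observe();pickle.dump((c,s),open("w5.pkl","wb"))
f=cv2.bilateralFilter(c["frame"],5,25,3);print(s["tool_pos"])
tp=s["tool_pos"];R=Rot.from_quat(s["orientation"]).as_matrix();print(np.degrees(np.arctan2(R[1,1],R[0,1])))
u=proj(c,[.4838,.035,.068],True);print("l1 proj",u)
x=int(u[0]);print("col",x,[(y,int(f[y,x,2])) for y in range(90,150,2)])
y=int(u[1]);print("row",y,[(k,int(f[y,k,2])) for k in range(x-28,x+28,2)])
print("held col280",[(y,int(f[y,280,2])) for y in range(216,345,3)])
print("held row 300",[(k,int(f[300,k,2])) for k in list(range(220,246,2))+list(range(314,344,2))])
E
```

```text
t: 14.92
tool_pos: [0.4961, -0.0295, 0.2517]
orientation: [0.639, 0.769, -0.0, 0.0]
ft_force: [-0.3, -0.8, -1.1]
finger_gap: 0.0393
gripper_force: 59.8
[ 0.496  -0.03    0.2518]
10.489415904909047
l1 proj [281.2227 123.5627]
col 281 [(90, 237), (92, 237), (94, 237), (96, 237), (98, 236), (100, 237), (102, 236), (104, 237), (106, 238), (108, 163), (110, 142), (112, 144), (114, 145), (116, 147), (118, 149), (120, 149), (122, 147), (124, 146), (126, 145), (128, 145), (130, 146), (132, 147), (134, 147), (136, 148), (138, 138), (140, 163), (142, 103), (144, 103), (146, 145), (148, 145)]
row 123 [(253, 238), (255, 241), (257, 241), (259, 147), (261, 138), (263, 139), (265, 143), (267, 149), (269, 150), (271, 149), (273, 148), (275, 147), (277, 146), (279, 146), (281, 147), (283, 148), (285, 148), (287, 147), (289, 144), (291, 143), (293, 143), (295, 143), (297, 145), (299, 147), (301, 150), (303, 245), (305, 244), (307, 244)]
held col280 [(216, 159), (219, 147), (222, 148), (225, 143), (228, 126), (231, 126), (234, 125), (237, 124), (240, 123), (243, 122), (246, 122), (249, 121), (252, 119), (255, 119), (258, 119), (261, 118), (264, 118), (267, 116), (270, 123), (273, 141), (276, 136), (279, 135), (282, 137), (285, 138), (288, 138), (291, 138), (294, 138), (297, 138), (300, 137), (303, 135), (306, 134), (309, 134), (312, 135), (315, 136), (318, 137), (321, 137), (324, 137), (327, 138), (330, 136), (333, 192), (336, 197), (339, 196), (342, 194)]
held row 300 [(220, 77), (222, 76), (224, 78), (226, 83), (228, 82), (230, 66), (232, 74), (234, 121), (236, 129), (238, 130), (240, 129), (242, 127), (244, 129), (314, 134), (316, 136), (318, 137), (320, 139), (322, 141), (324, 143), (326, 137), (328, 109), (330, 90), (332, 64), (334, 70), (336, 75), (338, 70), (340, 66), (342, 72)]
```

```bash
python3 - <<'E'
from h import *
np.set_printoptions(precision=4,suppress=True)
c,s=pickle.load(open("w5.pkl","rb"));tp=s["tool_pos"];R=Rot.from_quat(s["orientation"]).as_matrix()
P=lambda u,z:plane(c,u,z,True)
z=tp[2]+.0076
fr=R.T@(P((280,270.5),z)-tp);bk=R.T@(P((280,332),z)-tp);print("held front/back",fr,bk)
l1=P((280.5,123.3),.068);yaw=np.radians(10.8);ey=np.array([-np.sin(yaw),np.cos(yaw),0]);ex=np.array([ey[1],-ey[0],0])
hx=(fr[0]+bk[0])/2
# same reading of first blank in w2: front .0108 back -.0179 -> -.0035, placed with -.003, landed +.3 mm
tgt=l1+ey*(.0335-hx-.0005);print("l1",l1,"held",hx,"tool target",tgt,"shares",R.T@(tgt-tp)/.05)
E
```

```text
held front/back [ 0.0154 -0.0006 -0.0076] [-0.014  -0.0006 -0.0076]
l1 [0.4831 0.0351 0.068 ] held 0.0006993529128456718 tool target [0.4771 0.0668 0.068 ] shares [ 1.9749 -0.0213  3.6758]
```

```bash
python3 -m crank '[[[0,0.66,-0.02,0,0,0,0],[0,0.66,0,0,0,0,0],[0,0.65,0,0,0,0,0],[0,0,0,0.8,0,0,0],[0,0,0,0.8,0,0,0],[0,0,0,0.7,0,0,0],[0,0,0,0.7,0,0,0],[0,0,0,0.3,0,0,0],[0,0,0,0,0,0,0],[0,0,0,0,0,0,0]]]'
python3 - <<'E'
from rig import bot
from h import *
s=bot.observe();R=Rot.from_quat(s["orientation"]).as_matrix()
print(s["tool_pos"],np.degrees(np.arctan2(R[1,1],R[0,1])),R.T@(np.array([.4771,.0668,.0615])-s["tool_pos"])/.05)
E
```

```text
t: 16.23
tool_pos: [0.4782, 0.0677, 0.088]
orientation: [0.639, 0.769, 0.001, 0.001]
ft_force: [0.4, -0.6, -0.6]
finger_gap: 0.0396
gripper_force: 59.8
[0.47823806 0.06773882 0.08797916] 10.610943713293397 [-0.01449583 -0.02718766  0.52950894]
```

```bash
python3 -m crank '[[[0,-0.015,-0.025,0.3,0,0,0],[0,0,0,0.2,0,0,0],[0,0,0,0,0,0,0],[0,0,0,0,0,0,0]]]'
```

```text
t: 16.73
tool_pos: [0.4758, 0.0667, 0.0613]
orientation: [0.638, 0.77, -0.0, -0.0]
ft_force: [0.5, 0.0, -0.4]
finger_gap: 0.0391
gripper_force: 59.8
```

```bash
python3 -m crank '[[[0.15,0,0,0.015,0,0,0],[0.5,0,0,0,0,0,0],[0.75,0,0,0,0,0,0],[0.75,0,0,0,0,0,0],[0.75,0,0,-0.3,0,0,0],[0.75,0,0,-0.9,0,0,0],[0.75,0,0,-0.9,0,0,0],[0.75,-0.9,0.0,-0.9,0,0,0],[0.75,-0.9,0,-0.8,0,0,0],[0.75,0,0,0,0,0,0]]]'
python3 - <<'E'
from rig import bot
from h import *
np.set_printoptions(precision=4,suppress=True,linewidth=200)
c=bot.capture("wrist");s=bot.observe();pickle.dump((c,s),open("w6.pkl","wb"));cv2.imwrite("pics/w6.png",c["frame"])
f=cv2.bilateralFilter(c["frame"],5,25,3)
u=proj(c,[.4773,.068,.068],True);v=proj(c,[.4905,.0019,.068],True);print(s["tool_pos"],u,v)
for x in(int(u[0])-12,int(u[0])+12): print("col",x,[(y,int(f[y,x,2])) for y in range(int(u[1])-26,int(v[1])+60,2)])
for y in(int(u[1])-9,int(u[1])+9,int(u[1])+32): print("row",y,[(k,int(f[y,k,2])) for k in range(int(u[0])-30,int(u[0])+30,2)])
# head: dark neutral pixels
h=proj(c,[.545,-.0647,.128],True);print("head proj",h);m=(c["frame"].max(2)<70).astype(np.uint8);x0,y0=int(h[0])-35,int(h[1])-35
m=m[y0:y0+70,x0:x0+70];n,l,st,ce=cv2.connectedComponentsWithStats(m);print([(st[i]+[x0,y0,0,0,0]).tolist() for i in range(1,n) if st[i,4]>50])
g=cv2.cvtColor(c["frame"],cv2.COLOR_BGR2GRAY)
for y in range(y0,y0+70,3): print(y,' '.join('%3d'%k for k in g[y,x0:x0+70:3]))
print(x0)
E
```

```text
t: 17.98
tool_pos: [0.4948, -0.0254, 0.2548]
orientation: [0.641, 0.767, 0.003, 0.003]
ft_force: [0.4, -0.0, -1.0]
finger_gap: 0.0643
gripper_force: 0.0
[ 0.4935 -0.0226  0.2525] [279.0709  92.2918] [280.5239 163.8604]
col 267 [(66, 241), (68, 241), (70, 241), (72, 241), (74, 241), (76, 242), (78, 202), (80, 140), (82, 140), (84, 141), (86, 143), (88, 143), (90, 144), (92, 145), (94, 145), (96, 145), (98, 143), (100, 137), (102, 134), (104, 134), (106, 135), (108, 120), (110, 91), (112, 187), (114, 144), (116, 142), (118, 143), (120, 144), (122, 145), (124, 145), (126, 146), (128, 147), (130, 144), (132, 139), (134, 136), (136, 136), (138, 136), (140, 136), (142, 132), (144, 124), (146, 99), (148, 100), (150, 146), (152, 146), (154, 145), (156, 146), (158, 146), (160, 147), (162, 148), (164, 147), (166, 144), (168, 139), (170, 137), (172, 138), (174, 138), (176, 137), (178, 136), (180, 113), (182, 103), (184, 112), (186, 149), (188, 147), (190, 147), (192, 147), (194, 147), (196, 148), (198, 146), (200, 142), (202, 139), (204, 138), (206, 138), (208, 138), (210, 137), (212, 134), (21
[... 3838 characters left out ...]
 119 133 169 131 120 100 101  99 101 102 100 101 102 102  99 203 204 216  76  75  74  74  73  78
282 118 134 169 142 118 116 101 100 100 101 101 108 121 121 122 207 203 217  68  76  74  74  73  80
285 120 135 169 152 112 128 138 188 188 189 186 241 236 236 214 206 211 217  72  75  75  74  74  72
288 123 135 169 167 112 153 139 235 203 209 233 236 233 232 210 207 212 218  72  75  76  74  73  72
291 122 134 169 167 114 152 143 233 232 235 231 235 232 232 210 208 213 219  71  77  77  75  73  74
294 123 133 169 168 115 153 148 234 232 234 232 235 233 230 210 207 212 219  73  76  76  77  75  73
297 123 132 169 168 117 159 154 234 232 234 232 235 234 227 208 208 212 218  74  78  77  74  76  72
295
```

```bash
python3 - <<'E'
from h import *
np.set_printoptions(precision=4,suppress=True,linewidth=160)
c,s=pickle.load(open("w6.pkl","rb"));P=lambda u,z:plane(c,u,z,True)
yaw=np.radians(10.8);ex=np.array([np.cos(yaw),np.sin(yaw),0]);ey=np.array([-ex[1],ex[0],0])
B={k:P(u,.068) for k,u in dict(l2=(277.5,94.3),l1=(279,127.3),s2=(280.3,165),s1=(281,199.5)).items()}
for k in B: print(k,B[k],"rel s2",(B[k]-B["s2"])@ex,(B[k]-B["s2"])@ey)
print("l2-l1",np.linalg.norm(B["l2"]-B["l1"]))
o=np.array([.5008,-.051,0])
rk=lambda p:[(p-o)@ex,(p-o)@ey]
T=pickle.load(open("c0.pkl","rb"))["top"]
print("tri head top",tri(ray(c,(330,263.3),True),ray(T,(320.1,207.6))))
for n,u in(("FL",(315.5,252)),("FR",(343,252)),("BL",(316.5,274.5)),("BR",(344,274.5))):print(n,P(u,.128),rk(P(u,.128)))
h=P((330,263.3),.128);print("head",h,rk(h),"top cam",rk(plane(T,(320.1,207.6),.128)))
# head footprint from pixel column/row profile
f=c["frame"];g=cv2.cvtColor(f,cv2.COLOR_BGR2GRAY);print(g[258,306:356].tolist());print(g[268,306:356].tolist())
print("tab fin again"); hs=cv2.cvtColor(f,cv2.COLOR_BGR2HSV)
y=((abs(hs[...,0].astype(int)-23)<5)&(hs[...,1]>170)&(hs[...,2]>160)).astype(np.uint8);y[:,:330]=0;y[:,400:]=0;y[:40]=0;y[140:]=0
n,l,st,ce=cv2.connectedComponentsWithStats(y);print([(st[i].tolist(),ce[i].tolist()) for i in range(1,n) if st[i,4]>15])
E
```

```text
l2 [0.4762 0.0659 0.068 ] rel s2 -0.0018221413408724175 0.06661519332963248
l1 [0.483  0.0356 0.068 ] rel s2 -0.0007992398065531615 0.03563856188568547
s2 [0.4905 0.0008 0.068 ] rel s2 0.0 0.0
s1 [ 0.4971 -0.0322  0.068 ] rel s2 0.00028652001636690063 -0.03365450183294157
l2-l1 0.03099351582449205
tri head top (array([ 0.5444, -0.0651,  0.126 ]), [0.00019985296325376694, 0.00019985296325375308])
FL [ 0.5297 -0.056   0.128 ] [np.float64(0.027466332614365804), np.float64(-0.010357954425697912)]
FR [ 0.5525 -0.0523  0.128 ] [np.float64(0.050577236811595414), np.float64(-0.011004708166613327)]
BL [ 0.5351 -0.0763  0.128 ] [np.float64(0.0289380575431043), np.float64(-0.0313203406088552)]
BR [ 0.5587 -0.0727  0.128 ] [np.float64(0.05278167764325202), np.float64(-0.0322074144331459)]
head [ 0.5441 -0.0642  0.128 ] [np.float64(0.04004126593714202), np.float64(-0.02106605379798945)] top cam [np.float64(0.03953297619598778), np.float64(-0.021708727165603584)]
[209, 209, 209, 209, 207, 208, 207, 161, 78, 70, 72, 75, 76, 81, 80, 82, 82, 82, 83, 83, 82, 83, 82, 83, 80, 83, 82, 83, 82, 84, 83, 83, 86, 82, 83, 84, 78, 78, 116, 195, 215, 213, 214, 215, 174, 105, 88, 86, 87, 102]
[119, 126, 120, 98, 84, 86, 89, 90, 91, 82, 75, 76, 79, 79, 78, 80, 82, 81, 81, 81, 80, 82, 83, 82, 82, 82, 83, 82, 82, 82, 83, 84, 83, 83, 82, 82, 76, 88, 173, 212, 215, 214, 218, 122, 70, 72, 73, 73, 75, 74]
tab fin again
[([351, 82, 17, 15, 196], [357.98979591836735, 89.31122448979592])]
```

The row is good: loose1 is 34–35.6 mm and loose2 66.6 mm from stood2, in line within 2 mm, and 31 mm apart. The head's centre is at rack (40, -21), with its top triangulated at 126 mm against the given 128. Next I go above the head.

```bash
python3 -m crank '[[[0.75,-0.5,0.44,0,0,0,0],[0.75,-0.5,0.44,0,0,0,0],[0.75,0,0,0.6,0,0,0],[0.75,0,0,0.6,0,0,0],[0.75,0,0,0.4,0,0,0],[0.75,0,0,0,0,0,0],[0.75,0,0,0,0,0,0]]]'
python3 - <<'E'
from rig import bot
from h import *
s=bot.observe();R=Rot.from_quat(s["orientation"]).as_matrix()
print(s["tool_pos"],np.degrees(np.arctan2(R[1,1],R[0,1])),R.T@(np.array([.5461,-.0642,.117])-s["tool_pos"])/.05)
c=bot.capture("wrist");print("head proj",proj(c,[.5441,-.0645,.128],True));g=cv2.cvtColor(c["frame"],cv2.COLOR_BGR2GRAY)
x,y=proj(c,[.5441,-.0645,.128],True).astype(int);print([(k,int(g[y,k])) for k in range(x-90,x+90,4)])
E
```

```text
t: 18.9
tool_pos: [0.5451, -0.0611, 0.1704]
orientation: [0.638, 0.77, 0.0, 0.0]
ft_force: [-0.4, -0.3, 0.6]
finger_gap: 0.0641
gripper_force: 0.0
[ 0.54513541 -0.06113262  0.17044863] 10.702984394542971 [-0.06411709  0.00721608  1.06895985]
head proj [278.74745697 258.5079207 ]
[(188, 151), (192, 147), (196, 168), (200, 178), (204, 179), (208, 71), (212, 116), (216, 144), (220, 150), (224, 147), (228, 143), (232, 145), (236, 140), (240, 140), (244, 145), (248, 144), (252, 145), (256, 144), (260, 62), (264, 71), (268, 71), (272, 71), (276, 75), (280, 78), (284, 77), (288, 80), (292, 80), (296, 82), (300, 76), (304, 209), (308, 205), (312, 209), (316, 188), (320, 200), (324, 203), (328, 212), (332, 211), (336, 157), (340, 153), (344, 150), (348, 162), (352, 76), (356, 158), (360, 180), (364, 180)]
```

```bash
python3 -m crank '[[[0.75,-0.06,0.02,0.5,0,0,0],[0.75,0,0,0.57,0,0,0],[0.75,0,0,0,0,0,0],[0.75,0,0,0,0,0,0]]]'; python3 -m crank '[[[0.5,0,0,0,0,0,0],[0.4,0,0,0,0,0,0],[0,0,0,0,0,0,0],[0,0,0,0,0,0,0],[0,0,0,0,0,0,0],[0,0,0,0,0,0,0]]]'
```

```text
t: 19.45
tool_pos: [0.5474, -0.0647, 0.118]
orientation: [0.638, 0.77, 0.001, 0.001]
ft_force: [0.1, -0.3, -0.0]
finger_gap: 0.0642
gripper_force: 0.0
t: 20.2
tool_pos: [0.5463, -0.0649, 0.1183]
orientation: [0.638, 0.77, 0.0, -0.0]
ft_force: [-8.6, 0.7, 12.5]
finger_gap: 0.0247
gripper_force: 59.7
```

```bash
python3 -m crank '[[[0,0.12,0,0,0,0,0],[0,0,0,0,0,0,0],[0,0,0,0,0,0,0]]]'
python3 - <<'E'
from rig import bot
from h import *
np.set_printoptions(precision=4,suppress=True,linewidth=160)
o=np.array([.5008,-.051,0]);yaw=np.radians(10.8);ex=np.array([np.cos(yaw),np.sin(yaw),0]);ey=np.array([-ex[1],ex[0],0])
s=bot.observe();print((s["tool_pos"]-o)@ey,(s["tool_pos"]-o)@ex,"force along row",s["ft_force"]@ey,s["ft_force"])
E
```

```text
t: 20.58
tool_pos: [0.5454, -0.0606, 0.1183]
orientation: [0.639, 0.769, -0.0, 0.001]
ft_force: [-6.6, -3.2, 10.4]
finger_gap: 0.0247
gripper_force: 58.9
-0.01778173565815253 0.04203545560955324 force along row -1.868076115562131 [-6.555  -3.1522 10.4099]
```

The bar came along with about 2 N of spring pull, so the lock is released. I draw most of the way.

```bash
python3 -m crank '[[[0,0.2,0,0,0,0,0],[0,0.3,0,0,0,0,0],[0,0.35,0,0,0,0,0],[0,0.35,0,0,0,0,0],[0,0.35,0,0,0,0,0],[0,0.35,0,0,0,0,0],[0,0.3,0,0,0,0,0],[0,0.2,0,0,0,0,0],[0,0,0,0,0,0,0],[0,0,0,0,0,0,0]]]'
python3 - <<'E'
from rig import bot
from h import *
np.set_printoptions(precision=4,suppress=True,linewidth=220)
o=np.array([.5008,-.051,0]);yaw=np.radians(10.8);ex=np.array([np.cos(yaw),np.sin(yaw),0]);ey=np.array([-ex[1],ex[0],0])
s=bot.observe();print((s["tool_pos"]-o)@ey,(s["tool_pos"]-o)@ex,"force along row",s["ft_force"]@ey)
d={n:bot.capture(n) for n in("scene","top","wrist")};pickle.dump((d,s),open("d1.pkl","wb"))
for n,fi in(("scene",0),("top",0),("wrist",1)):
    c=d[n];h=cv2.cvtColor(c["frame"],cv2.COLOR_BGR2HSV)
    y=((abs(h[...,0].astype(int)-23)<5)&(h[...,1]>150)&(h[...,2]>120)).astype(np.uint8)
    p=proj(c,o+ex*.078+ey*.129+[0,0,.025],fi);x0,y0=(p-25).astype(int);m=y[max(y0,0):y0+50,max(x0,0):x0+50]
    k,l,st,ce=cv2.connectedComponentsWithStats(m);print(n,p,[((st[i]+[x0,y0,0,0,0]).tolist(),(ce[i]+[x0,y0]).round(1).tolist()) for i in range(1,k) if st[i,4]>4])
    print(" head side pt",proj(c,s["tool_pos"],fi)," rule at tool y",proj(c,o+ex*.072+ey*((s["tool_pos"]-o)@ey)+[0,0,.02],fi))
E
```

```text
t: 21.82
tool_pos: [0.5217, 0.0572, 0.1182]
orientation: [0.639, 0.77, -0.002, -0.001]
ft_force: [-15.4, -5.3, 16.8]
finger_gap: 0.0242
gripper_force: 65.9
0.10240444748792482 0.040833417319162756 force along row -2.2807484883704445
scene [305.8001 230.715 ] []
 head side pt [292.0201 203.2573]  rule at tool y [296.0182 233.5101]
top [257.5956 212.1884] []
 head side pt [269.3384 216.466 ]  rule at tool y [268.0959 213.1445]
wrist [337.615  184.9898] [([334, 171, 28, 25, 487], [347.4, 182.2])]
 head side pt [281.878  293.4677]  rule at tool y [326.5039 220.5863]
```

```bash
python3 - <<'E'
from h import *
np.set_printoptions(precision=4,suppress=True,linewidth=220)
o=np.array([.5008,-.051,0]);yaw=np.radians(10.8);ex=np.array([np.cos(yaw),np.sin(yaw),0]);ey=np.array([-ex[1],ex[0],0])
rk=lambda p:(round(float((p-o)@ex),4),round(float((p-o)@ey),4))
d,s=pickle.load(open("d1.pkl","rb"));S0=pickle.load(open("c0.pkl","rb"))["scene"]
print("tip start",rk(plane(S0,(254.4,249),.02)),"fin",rk(plane(S0,(306.5,231),.028)))
for n in("w2","w3","w6"):
    c,_=pickle.load(open(n+".pkl","rb"));h=cv2.cvtColor(c["frame"],cv2.COLOR_BGR2HSV)
    y=((abs(h[...,0].astype(int)-23)<5)&(h[...,1]>150)&(h[...,2]>120)).astype(np.uint8);y[:,:340]=0;y[:,395:]=0;y[:60]=0;y[130:]=0
    x,yy,w,hh=cv2.boundingRect(y);print(n,(x,yy,w,hh),rk(plane(c,(x+w/2,yy+hh/2),.022,True)))
c=d["wrist"];print("d1 tab",rk(plane(c,(348,183.5),.022,True)))
g=cv2.cvtColor(c["frame"],cv2.COLOR_BGR2GRAY);hs=cv2.cvtColor(c["frame"],cv2.COLOR_BGR2HSV)
print("gray x=298.."); 
for y in range(166,262,3): print(y,' '.join('%3d'%v for v in g[y,298:372:2]))
E
```

```text
tip start (0.0694, -0.0199) fin (0.0814, 0.1292)
w2 (360, 85, 18, 15) (0.0859, 0.1297)
w3 (350, 77, 18, 15) (0.0862, 0.1293)
w6 (350, 82, 18, 15) (0.0856, 0.1296)
d1 tab (0.0857, 0.1295)
gray x=298..
166 210 210 214 220 200 168 215 241 234 235 240 238 237 238 237 238 238 239 240 242 240 234 217 218 217 211 167 167 164 160 158 155 155 158 158 157 152
169 209 211 215 219 175 170 218 241 235 236 239 237 237 240 118  95  99 103 110 114 114 184 220 218 218 209 168 165 164 159 156 154 157 158 159 155 155
172 209 211 214 218 222 168 220 241 235 236 240 238 237 238 238 240 240 243 165 185 184 183 182 184 184 185 183 182 183 177 152 157 157 159 157 154 157
175 209 210 215 220 206 165 220 241 234 236 240 238 237 238 235 236 238 201 135 203 201 202 201 201 201 203 200 197 201 203 155 156 159 160 157 155 158
178 210 210 214 218 177 167 221 240 234 236 240 238 237 237 235 236 235 193 145 204 201 201 201 201 202 203 199 198 201 200 154 158 160 159 155 156 158
181 210 210 212 213 217 167 223 241 234 236 241 238 237 238 238 241 208 194 158 205 200 202 201 200 202 203 200 197 201 199 155 159 158 159 
[... 3263 characters left out ...]
 184 186 186 199 185 184 190 216 215 213 153 161 163 162 162 160 160 161 163 158 151 150 151
250  80  81  78 122 208 207 207 206 207 208 208 209 209 208 209 211 212 229 239 221 217 217 215 212 152 162 163 162 160 160 160 162 160 156 152 149 155
253  78  78  77 107 207 113 102 174 181 181 182 182 197 202 202 201 202 215 213 202 202 216 215 210 158 163 162 162 159 159 160 162 159 152 150 150 160
256  76  76  74  92 183 154  76 163 183 182 181 180 182 202 203 201 214 209 217 203 203 216 215 204 160 162 161 160 159 160 161 161 155 150 147 154 160
259  74  74  74  75 174 181  82 120 183 181 181 181 180 202 206 207 209 221 232 214 203 215 215 196 161 161 162 159 158 160 161 157 154 149 148 157 159
```

```bash
python3 - <<'E'
from h import *
o=np.array([.5008,-.051,0]);yaw=np.radians(10.8);ex=np.array([np.cos(yaw),np.sin(yaw),0]);ey=np.array([-ex[1],ex[0],0])
rk=lambda p:(round(float((p-o)@ex),4),round(float((p-o)@ey),4))
d,s=pickle.load(open("d1.pkl","rb"));c=d["wrist"]
for z in(.019,.022,.026): print(z,"tip",rk(plane(c,(322,221),z,True)),rk(plane(c,(326,221),z,True)),"fin lo",rk(plane(c,(352,185),z,True)))
print("tool",rk(s["tool_pos"]))
g=cv2.cvtColor(d["scene"]["frame"],cv2.COLOR_BGR2GRAY);S=d["scene"]
a=proj(S,o+ex*.07+ey*.103+[0,0,.02]);b=proj(S,o+ex*.083+ey*.1295+[0,0,.025]);print(a,b)
x0,y0=int(a[0])-10,int(a[1])-22
print(x0)
for y in range(y0,y0+32): print(y,' '.join('%3d'%v for v in g[y,x0:x0+34]))
E
```

```text
0.019 tip (0.0689, 0.1018) (0.0718, 0.1018) fin lo (0.0892, 0.1278)
0.022 tip (0.0686, 0.1028) (0.0714, 0.1028) fin lo (0.0885, 0.1284)
0.026 tip (0.068, 0.1041) (0.0708, 0.1041) fin lo (0.0877, 0.1293)
tool (0.0408, 0.1024)
[295.88541568 232.87999478] [306.80909832 232.03223516]
285
210  89 102  82  49  40  56  83  82  57  42  39  39  40  43  71 112 166 184 187 192 192 191 191 191 192 190 166 127 113 112 110 111 112 113
211 112 113 108  67  43  55  86  83  55  41  39  41  39  66 158 183 192 193 192 191 192 193 193 194 195 193 185 143 118 113 114 116 117 117
212 115 115 113  82  53  57  87  83  54  42  41  40  44  81 170 191 192 192 193 193 194 194 193 192 190 190 186 162 134 119 117 119 117 119
213 117 115 113  98  62  65  88  84  56  44  43  42  50  97 170 192 193 193 194 194 193 192 190 190 189 187 186 180 161 132 120 117 118 118
214 113 106 104  96  60  56  86  85  57  50  46  46  86 165 191 195 195 195 192 191 189 189 189 187 187 186 185 184 179 143 121 119 117 118
215 101 100  95  76  49  45  79  91  84  96  71  58 112 178 193 193 191 190 188 189 189 189 188 186 187 186 183 181
[... 2964 characters left out ...]

237 219 220 216 176 198 216 211 154 197 221 215 194 190 167 147 120 126 128 128 128 135 153 140 136 133 130 128 131 129 129 128 129 128 128
238 194 210 216 172 153 205 218 170 174 215 203 177 177 182 156 140 136 130 133 139 137 137 131 130 128 128 129 130 129 127 127 125 123 121
239 160 196 219 215 180 203 212 195 165 176 180 188 191 191 186 190 175 140 133 133 130 130 129 128 128 127 126 125 124 123 122 119 118 117
240 171 155 203 215 221 205 180 178 187 191 191 190 189 189 165 150 141 134 128 129 128 127 124 124 122 122 119 119 118 117 117 119 117 119
241 213 184 187 172 178 180 188 191 192 191 191 184 159 144 136 150 136 126 123 123 123 121 120 119 118 118 118 117 117 118 118 120 120 119
```

The pointer tip is at rack y ≈ 0.1027 in both the wrist and scene views. The fin is at 0.1295, averaged over four wrist views. About 26.5 mm remain.

```bash
python3 -m crank '[[[0,0.18,-0.02,0,0,0,0],[0,0.18,-0.01,0,0,0,0],[0,0.12,0,0,0,0,0],[0,0.05,0,0,0,0,0],[0,0,0,0,0,0,0],[0,0,0,0,0,0,0],[0,0,0,0,0,0,0]]]'
python3 - <<'E'
from rig import bot
from h import *
o=np.array([.5008,-.051,0]);yaw=np.radians(10.8);ex=np.array([np.cos(yaw),np.sin(yaw),0]);ey=np.array([-ex[1],ex[0],0])
rk=lambda p:(round(float((p-o)@ex),4),round(float((p-o)@ey),4))
s=bot.observe();print("tool",rk(s["tool_pos"]),s["ft_force"]@ey,s["ft_force"])
d={n:bot.capture(n) for n in("scene","top","wrist")};pickle.dump((d,s),open("d2.pkl","wb"));c=d["wrist"]
a=proj(c,o+ex*.07+ey*.1295+[0,0,.02],True);b=proj(c,o+ex*.0857+ey*.1295+[0,0,.022],True);print("expected tip",a,"tab",b)
g=cv2.cvtColor(c["frame"],cv2.COLOR_BGR2GRAY);x0=int(a[0])-16;y0=int(a[1])-14
h=cv2.cvtColor(c["frame"],cv2.COLOR_BGR2HSV);y=((abs(h[...,0].astype(int)-23)<5)&(h[...,1]>150)&(h[...,2]>120)).astype(np.uint8);y[:,:int(b[0])-25]=0;y[:,int(b[0])+30:]=0;y[:int(b[1])-30]=0;y[int(b[1])+30:]=0
print("tab box",cv2.boundingRect(y));print(x0)
for k in range(y0,y0+44,2): print(k,' '.join('%3d'%v for v in g[k,x0:x0+70:2]))
S=d["scene"];g=cv2.cvtColor(S["frame"],cv2.COLOR_BGR2GRAY);print("scene",proj(S,o+ex*.07+ey*.1295+[0,0,.02]))
for k in range(214,236): print(k,' '.join('%3d'%v for v in g[k,296:322]))
E
```

```text
t: 22.85
tool_pos: [0.5165, 0.0833, 0.1183]
orientation: [0.639, 0.77, -0.001, -0.0]
ft_force: [-10.2, -5.4, 14.2]
finger_gap: 0.0245
gripper_force: 63.1
tool (0.0405, 0.1289) -3.445701325189586 [-10.17397352  -5.44862397  14.17177645]
expected tip [323.83355678 219.97256619] tab [346.23702151 220.71104952]
tab box (333, 209, 26, 24)
307
205 177 188 243 236 235 241 238 237 240 233 230 230 233 233 236 232 239 219 219 219 204 171 169 166 162 161 161 162 163 161 157 162 161 161 163
207 176 190 243 236 235 241 238 238 240 127 104 104 105 101 106 102 232 221 220 220 194 170 166 164 160 160 162 164 164 161 160 161 161 161 164
209 179 189 243 236 235 241 239 238 240 225 227 228 222 177 200 203 197 191 191 192 183 177 176 171 160 160 162 164 163 158 161 161 161 161 164
211 176 191 242 235 236 241 239 238 238 237 237 239 198 171 203 200 202 202 202 203 205 200 198 204 174 161 162 162 163 158 160 162 160 162 166
213 175 194 242 235 236 241 238 238 239 236 236 240 173 167 204 203 205 205 203 205 205 201 200 206 175 161 163 163 161 159 162 161 161 164 164
215 175 197 242 235 236 241 239 238 238 
[... 4117 characters left out ...]
 201 210 168 147 199 210 163 181 190 174 175 184 189
230 170 173 155 148 156 162 166 195 158 140 120 152 171 204 215 212 158 189 193 162 169 176 185 188 188 186
231 166 198 176 158 192 204 203 180 137 117 102 126 162 191 209 224 198 174 173 186 188 189 188 185 183 160
232 216 219 208 168 151 131 138 127 115 112 105 101 129 164 172 181 178 186 189 191 187 192 182 152 140 131
233 220 215 168 144 145 140 111 108 107 113 113 106 112 150 168 184 189 190 187 187 168 147 140 131 123 116
234 216 215 170 134 141 143 115 107 113 119 118 117 119 151 153 179 190 184 157 141 134 145 133 121 120 120
235 198 218 213 153 139 151 140 127 124 110 129 140 127 128 151 163 150 142 133 126 101 116 123 124 125 125
```

The pointer tip is at row ≈220 and the fin's base at rows ≈220–221 in the wrist view, so they are level within about 1 mm. The scene view agrees. The bar is held, unlocked and at rest.

```bash
python3 -m crank '[[[0,0,0,0,0,0,0],[0,0,0,0,0,0,0],[0,0,0,0,0,0,0]]]' && python3 -c "
from rig import bot
print(bot.sign_off())"
```

```text
t: 23.38
tool_pos: [0.5164, 0.0833, 0.1183]
orientation: [0.639, 0.77, -0.001, -0.0]
ft_force: [-9.9, -4.6, 13.9]
finger_gap: 0.0245
gripper_force: 63.1
the job is handed in; nothing more can be done
None
```

I handed the job in at 23.4 s with all four blanks in one row and the bar drawn out and still gripped, its pointer level with the tab to within about 1 mm by the cameras; the row was last measured before the bar was drawn, the button's travel could only be inferred from the bar unlocking, and hand-in returned no verdict.

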